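# Fetch the heat sink from behind the bench stock

## Task

The long finned heat sink at the back of the bench bay belongs in the open chassis: first clear the solder spool, the flux bottle and the big capacitor that stand in front of it onto the rubber mat, upright, leaving the heat sink where it is until all three are there. Then lift the heat sink out and set it flat, fins up, lengthways and centred on the mounting plate in the chassis. Finally put the three back in the bay, each upright on the spot where it stood at the start, and leave the meter, the glass and the screwdriver alone.

Things in the scene. Friction and masses are not known exactly. Their poses are not given: they have to be found in the camera images.
- bay: Grey sheet-metal tray fixed to the bench, 170 (x) by 270 (y) mm, floor 4 mm. Origin: centre of its underside; +x to its 55 mm back wall (inner face x = 82 mm); side walls 30 mm high; front open. Spool, bottle and capacitor stand in a row at x = -45, y = -80, 0, 80 mm (which is where varies); the heat sink lies some 10 mm behind them, length along y, centre x = 13 mm.
- mat: Dark rubber mat fixed flat on the bench to one side of the bay (left or right), 290 (x) by 140 (y) by 4 mm thick: the side area. Origin: centre of its underside. Empty at the start; room for three things in a row along its x.
- plate_top (a point): Centre of the top face of the dark steel mounting plate, 160 (x, lengthways) by 52 (y) mm, in the middle of the chassis; the face is 7 mm above the bench. z up. The chassis is a shallow open aluminium tray fixed to the bench on the other side of the bay from the mat, 230 (x) by 160 (y) by 22 mm high, walls 3 mm, same axes.
- spool_mid (a point): Solder spool, loose, standing on end: silvery wire on white flanges, plain cylinder 56 mm diameter, 80 mm tall. Point: its centre, 40 mm above its underside; z is its axis. 0.35 to 0.6 kg.
- bottle_mid (a point): White flux bottle, loose, standing: square body 46 by 46 mm and 80 mm high, shoulder, then a round black cap 28 mm diameter from 94 to 115 mm. Point: half-way up, 57.5 mm above its underside; x and y square to the body's faces, z up. About 0.15 kg.
- capacitor_mid (a point): Big black electrolytic capacitor with a silvery top, loose, standing: plain cylinder 50 mm diameter, 95 mm tall. Point: its centre, 47.5 mm above its underside; z is its axis. About 0.2 kg.
- heatsink_mid (a point): Bare aluminium heat sink, loose, lying fins up: 42 (x) by 150 (y, its length) by 34 mm high, five fins running along its length; grasp across its 42 mm width. Point: its centre, 17 mm above its underside; z up. About 0.35 kg.
- meter: Bystander: orange and black multimeter lying near the robot in front of the bay, 170 by 85 mm, about 50 mm high. Origin: centre of its underside.
- glass: Bystander: drinking glass, 72 mm diameter, 90 mm tall, at the far edge of the work. Origin: centre of its underside.
- screwdriver: Bystander: screwdriver lying at the far edge of the work. Origin: on its underside.

How it is judged:
On the way, in this order (a step that is already met when the one before it is completed fails the run):
1. Spool, bottle and capacitor all stand upright and released on the mat, and the heat sink has not been moved from its place by more than 20 mm (x of spool_mid in the frame of mat between -0.14 and 0.14 m and y of spool_mid in the frame of mat between -0.068 and 0.068 m and z of spool_mid in the frame of mat below 0.052 m and angle between each of spool_mid, bottle_mid, capacitor_mid's own z axis and vertical below 0.12 rad and contact force between the fingers and spool below 0.3 N and linear speed of each of spool, bottle, capacitor below 0.03 m/s and x of bottle_mid in the frame of mat between -0.14 and 0.14 m and y of bottle_mid in the frame of mat between -0.068 and 0.068 m and z of bottle_mid in the frame of mat below 0.0695 m and contact force between the fingers and bottle below 0.3 N and x of capacitor_mid in the frame of mat between -0.14 and 0.14 m and y of capacitor_mid in the frame of mat between -0.068 and 0.068 m and z of capacitor_mid in the frame of mat below 0.0595 m and contact force between the fingers and capacitor below 0.3 N and distance of heatsink_mid from where it was at the start of the episode below 0.02 m), for 0.2 s.
2. The heat sink lies flat, fins up, lengthways, centred on the mounting plate and released, while the three still stand on the mat (horizontal distance between heatsink_mid and plate_top below 0.014 m and z of heatsink_mid in the frame of plate_top below 0.023 m and angle between heatsink_mid's own z axis and vertical below 0.1 rad and angle between the y axis of heatsink_mid and the x axis of plate_top, either way round below 0.17 rad and contact force between the fingers and heatsink below 0.3 N and linear speed of each of heatsink, spool, bottle, capacitor below 0.03 m/s and x of spool_mid in the frame of mat between -0.14 and 0.14 m and y of spool_mid in the frame of mat between -0.068 and 0.068 m and z of spool_mid in the frame of mat below 0.052 m and angle between each of spool_mid, bottle_mid, capacitor_mid's own z axis and vertical below 0.12 rad and contact force between the fingers and spool below 0.3 N and x of bottle_mid in the frame of mat between -0.14 and 0.14 m and y of bottle_mid in the frame of mat between -0.068 and 0.068 m and z of bottle_mid in the frame of mat below 0.0695 m and contact force between the fingers and bottle below 0.3 N and x of capacitor_mid in the frame of mat between -0.14 and 0.14 m and y of capacitor_mid in the frame of mat between -0.068 and 0.068 m and z of capacitor_mid in the frame of mat below 0.0595 m and contact force between the fingers and capacitor below 0.3 N), for 0.2 s.
At the end, for the whole second after the job is handed in: Heat sink released at rest on the mounting plate, flat with fins up, centre within 14 mm of the plate's centre and lengthways within 10 degrees (either way round); spool, bottle and capacitor each released, upright and at rest within 15 mm of where it stood at the start (horizontal distance between heatsink_mid and plate_top below 0.014 m and z of heatsink_mid in the frame of plate_top below 0.023 m and angle between each of heatsink_mid, spool_mid, bottle_mid, capacitor_mid's own z axis and vertical below 0.1 rad and angle between the y axis of heatsink_mid and the x axis of plate_top, either way round below 0.17 rad and contact force between the fingers and heatsink below 0.3 N and linear speed of each of heatsink, spool, bottle, capacitor below 0.03 m/s and distance of each of spool_mid, bottle_mid, capacitor_mid from where it was at the start of the episode below 0.015 m and contact force between the fingers and spool below 0.3 N and contact force between the fingers and bottle below 0.3 N and contact force between the fingers and capacitor below 0.3 N); the robot touches nothing.
It fails at once if The meter is moved by more than 30 mm (distance of meter from where it was at the start of the episode above 0.03 m).
It fails at once if The glass is moved by more than 30 mm (distance of glass from where it was at the start of the episode above 0.03 m).
It fails at once if The screwdriver is moved by more than 30 mm (distance of screwdriver from where it was at the start of the episode above 0.03 m).
It fails at once if The spool, bottle or capacitor is tipped over (angle between any of spool_mid, bottle_mid, capacitor_mid's own z axis and vertical above 0.6 rad).
It also fails if it takes over 144 s, if anything falls off the work surface, if the arm or the gripper's body presses on something with over 40 N, if the wrist force passes 120 N, or if a joint passes its speed limit or range.

## Robot

A 6-joint arm with a two-finger parallel gripper is mounted at the origin on the work surface. World frame = base frame: x ahead of the robot, y to its left, z up, the work surface at z = 0. Lengths are in m, angles in rad, forces in N, time in s.
With the tool pointing down it reaches from about 0.275 to 0.825 m from the base axis. Payload 5.2 kg.
Tool frame: the origin (TCP) lies midway between the tips of the shut fingers; the grasp point (between the pads) lies 19 mm behind it (grip_depth is the distance from the TCP to the grasp point, in m); z points along the fingers, y is the line along which they close (so a half turn about z gives the same grasp; the last joint's range is limited). The gripper opens to 93 mm and grips with 3 to 60 N. Pads are 15 mm wide; open, the fingers measure 128 mm over their backs; the gripper's body (75 mm by 188 mm) begins 65 mm behind the grasp point.
Start: joints at [-1.442, 0.259, 1.535, -0, 1.348, -0.203], TCP at [0.179, -0.52, 0.192] pointing down, gripper open.
Joint ranges: [-3.14, 3.14], [-0.91, 2.08], [0.19, 2.58], [-1.22, 4.36], [0.22, 2.71], [-3.12, 3.12]. Speed limits (rad/s): [2.57, 2.57, 3.14, 3.14, 3.14, 3.14].

## Interface

Orientations are given as a unit quaternion [w, x, y, z].
In Python, from station import * gives the robot as it stands.
- The arm moves only by the tool arm_command, never from a script. Its argument "rows" is a list of rows, each an object with "grip": the gripper's target within -1 to 1 (shut at 1, half-way at 0, fully open at -1); "delta_pos": the shift along the tool's x, y, z in cm, a list of three; "turn": the turn about the tool's z in rad. In form: [{"grip": grip, "delta_pos": [tx, ty, tz], "turn": turn}, ...]. A call has 1 to 20 rows; each row is the pose to reach, as a shift and turn from the pose commanded when the call began, along the tool's axes at that moment; what a row does not reach only later rows make up. A row lasts 1/8 s, in which the tool goes at most 62.5 mm and 10.7 degrees, less where a joint would pass 70% of its speed; a pose out of reach is approached as far as the arm can. A call with a gripper value outside its range is refused whole. The fingers move at their own pace and stop on an object; "force" is the grip in N (left out, the last holds). Time passes only in rows, so rows that repeat a pose let the fingers close. It gives the time, the measured TCP pose, the force, the opening and the grip force at its end, in the units of the state.
- get_obs(): the state, without advancing time (a new reading comes with each control period).
- read_camera(name): name is "scene" or "top" or "wrist"; returns a dict with "img" (480x640x3 uint8, red, green, blue), "depth" (480x640 float32, m along the optical axis (not along the pixel's ray), 0 where there is no reading), "fx", "fy", "cx", "cy" (pixels), "dist_coeffs" ([k1, k2, p1, p2, k3] as OpenCV has them; the pictures are not rectified), "camera_from_world" (4x4, takes a point from world to camera coordinates). Camera axes: x right, y down, z forward; pixel columns grow to the right and rows downward; lengths in m; the calibration is good to about 2 mm. A picture is of the moment at which its call begins.
- close_job(): hands the job in; it is judged then, once.
Trained networks look in the newest picture that a camera, given by its name, has taken for a name from the list of things; names that differ only in an ending like _2 or _b are one class to them, and where a whole thing is asked for, a point or a joint stands for the part that bears it (a point fixed in the world has none). Each returns a list of dicts, best first, with "confidence" (0 to 1); they miss things now and then, are a little off and sometimes report something else, mostly with a low value. They report only what shows in the picture. A call takes as long as a camera call.
- masks_of(camera, thing): "region" (480x640 bool, what is visible of it) and "pixel" ([row, column] in pixels, amid what is visible of it).
The state is a dict: "time_s": time; "joint_positions": joint angles; "qvel": joint speeds; "joint_efforts": joint torques, N m; "tcp_pos": TCP position; "tcp_rot": TCP orientation; "ft_force": force on the tool from outside, world axes, zero at the start; "torque": the same for the moment, N m; "width": opening from 0.0 (shut) to 1.0 (fully open); "grasp_force": force on a finger pad.
Only numpy, scipy, OpenCV 4.12 (cv2) and the standard library are available. Lean on these libraries where they do the work, as an engineer would, in place of code of your own. Each camera call takes 0.05 s, during which the arm holds its last target. There are 200 camera calls.

## Working session

There is one attempt and no reset: what is moved stays moved. The work goes in short steps, Python scripts to look and compute and a tool call to move; the robot and the scene stay as the last step left them, time stands still between calls to the robot, and variables do not carry over. Pictures are saved under pics/ and viewed, at most 14 in all, crops included, and the job is handed in when it is done.

Besides the shell and the picture viewer there is one more tool, called in YAML: its name, and indented under it one key for each argument. arm_command: Moves the arm, as the interface text tells. Its arguments: {"type":"object","properties":{"rows":{"type":"array"},"force":{"type":"number"}},"required":["rows"]}

```bash
mkdir -p pics; cat > h.py <<'E'
from station import *
import numpy as np, cv2
def cloud(c, m):
    r,q=np.nonzero(m&(c["depth"]>0)); z=c["depth"][r,q].astype(float)
    K=np.array([[c["fx"],0,c["cx"]],[0,c["fy"],c["cy"]],[0,0,1]])
    u=cv2.undistortPoints(np.stack([q,r],1).astype(float).reshape(-1,1,2),K,np.array(c["dist_coeffs"],float)).reshape(-1,2)
    P=np.c_[u*z[:,None],z,np.ones(len(z))]
    return (P@np.linalg.inv(np.array(c["camera_from_world"])).T)[:,:3]
def find(cam,things):
    c=read_camera(cam); out={}
    for t in things:
        ms=masks_of(cam,t)
        if not ms: print(t,"none"); continue
        P=cloud(c,ms[0]["region"])
        out[t]=P
        if len(P)<5: print(t,"few",ms[0]["confidence"]);continue
        lo,hi=np.percentile(P,[2,98],axis=0); zt=np.percentile(P[:,2],97)
        T=P[P[:,2]>zt-.006]; 
        rect=cv2.minAreaRect((T[:,:2]*1000).astype(np.float32))
        print(t,round(ms[0]["confidence"],2),ms[0]["pixel"],"lo",lo.round(3),"hi",hi.round(3),"top rect",np.round(rect[0],1),np.round(rect[1],1),round(rect[2],1))
    return c,out
E
python3 - <<'E'
from h import *
o=get_obs(); print({k:np.round(o[k],3) for k in("tcp_pos","tcp_rot","width","time_s")})
T=["bay","mat","plate_top","spool_mid","bottle_mid","capacitor_mid","heatsink_mid","meter","glass","screwdriver"]
for n in("top","scene"):
    c,_=find(n,T); cv2.imwrite(f"pics/{n}0.png",c["img"][:,:,::-1]); print(np.linalg.inv(c["camera_from_world"])[:3,3])
E
```

```text
{'tcp_pos': array([ 0.179, -0.519,  0.191]), 'tcp_rot': array([-0.001,  0.986,  0.165,  0.   ]), 'width': np.float64(1.0), 'time_s': np.float64(0.0)}
bay 0.9 [211.0, 333.8] lo [ 0.514 -0.158 -0.   ] hi [0.682 0.105 0.054] top rect [606.6 -27. ] [153.9 267.6] 0.6
mat 0.73 [273.2, 497.8] lo [ 0.377 -0.407  0.   ] hi [ 0.652 -0.257  0.008] top rect [ 515.2 -333.2] [142.9 290. ] 81.4
plate_top 0.89 [307.4, 157.7] lo [ 0.355  0.218 -0.001] hi [0.579 0.376 0.022] top rect [466.5 297.8] [162.8 230.9] 89.3
spool_mid 0.97 [253.3, 291.2] lo [0.523 0.027 0.01 ] hi [0.574 0.078 0.087] top rect [549.3  53.3] [53.5 54.7] 89.2
bottle_mid 0.56 [254.6, 334.6] lo [ 0.528 -0.049  0.004] hi [ 0.572 -0.004  0.121] top rect [551.6 -26.6] [26.1 26.9] 62.5
capacitor_mid 0.66 [246.3, 381.1] lo [ 0.529 -0.132  0.012] hi [ 0.575 -0.087  0.102] top rect [ 553.9 -110.5] [46.4 48.9] 87.8
heatsink_mid 0.6 [222.3, 324.5] lo [ 0.591 -0.081  0.009] hi [0.632 0.061 0.04 ] top rect [612.3 -10.4] [ 43.4 147.4] 0.2
meter 0.66 [359.7, 358.1] lo [ 0.28  -0.111  0.027] hi [ 0.442 -0.009  0.05 ] top rect [357.  -49.2] [41.9 
[... 817 characters left out ...]
573 -0.002  0.12 ] top rect [549.8 -25.4] [26.7 24.5] 49.2
capacitor_mid 0.93 [217.1, 291.0] lo [ 0.499 -0.209  0.003] hi [ 0.577 -0.082  0.101] top rect [ 551.6 -110.2] [50.3 49.8] 41.5
heatsink_mid 0.72 [267.0, 300.4] lo [ 0.589 -0.082  0.005] hi [0.632 0.066 0.039] top rect [609.7  -8.7] [152.6  45.9] 89.9
meter 0.81 [216.9, 363.9] lo [ 0.287 -0.109  0.006] hi [0.447 0.    0.049] top rect [378.6 -64.4] [42.4 41. ] 80.0
glass 0.56 [333.6, 331.0] lo [0.697 0.186 0.006] hi [0.762 0.251 0.091] top rect [728.9 217.6] [69.5 70.8] 89.4
screwdriver 0.95 [255.6, 173.7] lo [ 0.686 -0.23   0.   ] hi [ 0.842 -0.175  0.027] top rect [ 793.7 -192.5] [100.6  24.5] 12.6
[1.11895286 0.61023165 0.59535589]
```

View pics/top0.png

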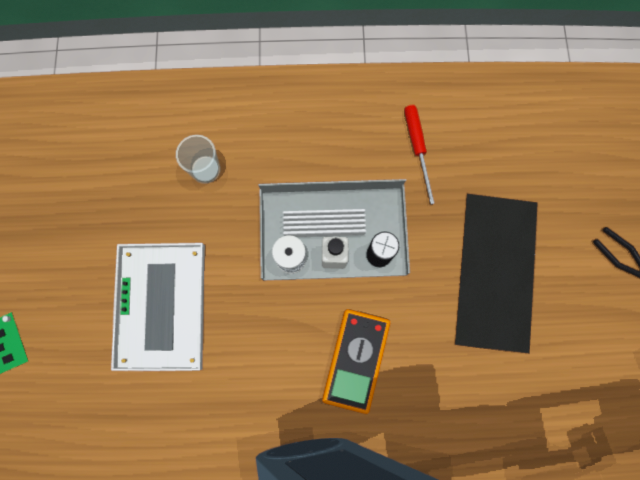

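View pics/scene0.png

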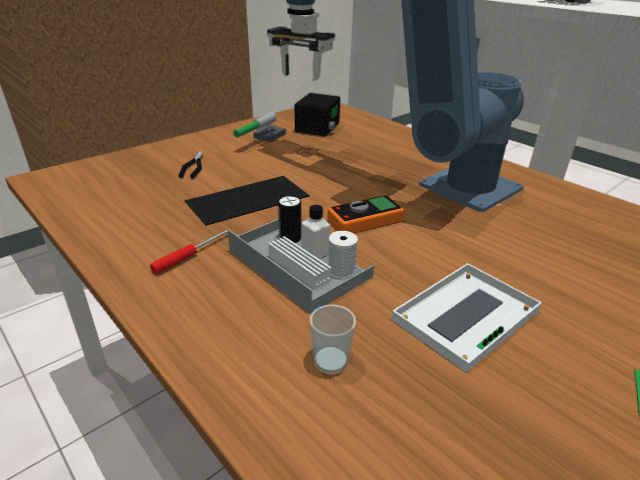

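The pictures match the detections. In the top view the row is spool (289,252), bottle (335,250), capacitor (383,248), with the heat sink (324,222) behind it. The mat is on the right (497,273) and tilted a few degrees, and the chassis is on the left (158,307).

First I'll turn the tool square to the world axes and raise it.

arm_command:
  rows:
    - {"grip": -0.42, "delta_pos": [0, 0, -6], "turn": 0.166}
    - {"grip": -0.42, "delta_pos": [0, 0, -11], "turn": 0.331}
    - {"grip": -0.42, "delta_pos": [0, 0, -11], "turn": 0.331}
    - {"grip": -0.42, "delta_pos": [0, 0, -11], "turn": 0.331}
    - {"grip": -0.42, "delta_pos": [0, 0, -11], "turn": 0.331}

```text
time_s: 1.72
tcp_pos: [0.179, -0.5191, 0.3004]
tcp_rot: [-0.002, 1.0, 0.001, -0.0]
ft_force: [-0.1, -0.3, -0.6]
width: 0.709
grasp_force: 0.0
```

```bash
python3 - <<'E'
from h import *
c=read_camera("top"); P=cloud(c,c["depth"]>0)
im=c["img"]; hsv=cv2.cvtColor(im,cv2.COLOR_RGB2HSV)
# mat and plate by darkness within their regions
r,q=np.nonzero(c["depth"]>0); col=im[r,q].astype(int).max(1)
for n,x0,x1,y0,y1,t,zm in(("mat",.33,.70,-.44,-.23,60,.012),("plate",.36,.57,.25,.35,130,.015)):
    s=(P[:,0]>x0)&(P[:,0]<x1)&(P[:,1]>y0)&(P[:,1]<y1)&(col<t)&(P[:,2]<zm)
    print(n,s.sum(),cv2.minAreaRect((P[s,:2]*1000).astype(np.float32)),np.median(P[s],0).round(4))
o=get_obs();print(o["tcp_pos"],o["tcp_rot"],o["width"])
E
```

```text
mat 10735 ((515.8150634765625, -333.1228332519531), (139.00015258789062, 287.0025329589844), 81.37992095947266) [ 0.5102 -0.3317  0.0039]
plate 2265 ((466.3204345703125, 296.82293701171875), (50.89156723022461, 156.52804565429688), 89.39155578613281) [0.4644 0.2967 0.0063]
[ 0.17904379 -0.51918721  0.30045669] [-1.66725720e-03  9.99998353e-01  6.76280361e-04 -2.38343245e-04] 0.7121383682785623
```

arm_command:
  rows:
    - {"grip": -0.42, "delta_pos": [37, -57.3, 0], "turn": 0}
    - {"grip": -0.42, "delta_pos": [37, -57.3, 0], "turn": 0}
    - {"grip": -0.42, "delta_pos": [37, -57.3, 0], "turn": 0}
    - {"grip": -0.42, "delta_pos": [37, -57.3, 0], "turn": 0}
    - {"grip": -0.42, "delta_pos": [37, -57.3, 0], "turn": 0}
    - {"grip": -0.42, "delta_pos": [37, -57.3, 0], "turn": 0}
    - {"grip": -0.42, "delta_pos": [37, -57.3, 0], "turn": 0}
    - {"grip": -0.42, "delta_pos": [37, -57.3, 0], "turn": 0}
    - {"grip": -0.42, "delta_pos": [37, -57.3, 0], "turn": 0}
    - {"grip": -0.42, "delta_pos": [37, -57.3, 0], "turn": 0}
    - {"grip": -0.42, "delta_pos": [37, -57.3, 0], "turn": 0}
    - {"grip": -0.42, "delta_pos": [37, -57.3, 0], "turn": 0}
    - {"grip": -0.42, "delta_pos": [37, -57.3, 0], "turn": 0}
    - {"grip": -0.42, "delta_pos": [37, -57.3, 6], "turn": 0}
    - {"grip": -0.42, "delta_pos": [37, -57.3, 12], "turn": 0}
    - {"grip": -0.42, "delta_pos": [37, -57.3, 12], "turn": 0}
    - {"grip": -0.42, "delta_pos": [37, -57.3, 12], "turn": 0}

```text
time_s: 3.9
tcp_pos: [0.55, 0.0521, 0.1847]
tcp_rot: [0.0, 1.0, -0.0, 0.002]
ft_force: [-0.0, 0.4, 0.7]
width: 0.711
grasp_force: 0.0
```

```bash
python3 - <<'E'
from h import *
c,_=find("wrist",["spool_mid","bottle_mid","capacitor_mid","heatsink_mid"]); cv2.imwrite("pics/w1.png",c["img"][:,:,::-1])
E
```

```text
spool_mid none
bottle_mid 0.77 [223.4, 404.1] lo [ 0.532 -0.047  0.015] hi [ 0.574 -0.003  0.12 ] top rect [551.5 -26.5] [26.6 27.7] 35.6
capacitor_mid 0.85 [223.9, 496.6] lo [ 0.532 -0.132  0.01 ] hi [ 0.578 -0.086  0.101] top rect [ 553.1 -110.1] [49.1 49.1] 43.9
heatsink_mid 0.69 [153.5, 379.7] lo [ 0.592 -0.08   0.013] hi [0.631 0.063 0.039] top rect [611.5  -9.3] [ 42.  148.6] 0.1
```

View pics/w1.png

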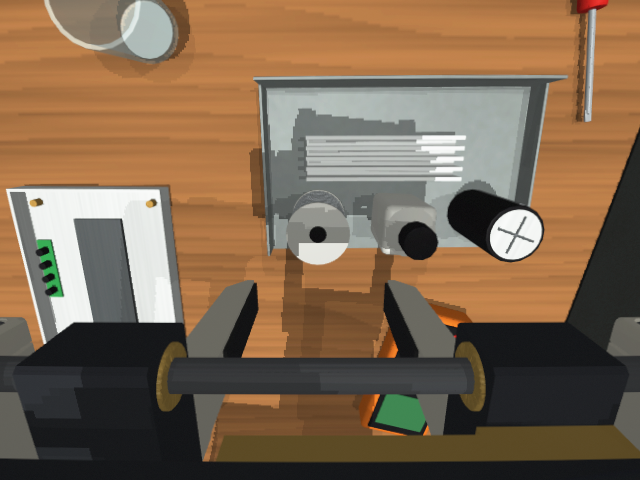

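The wrist view shows the spool (318,235) between the fingers, with the bottle (410,235) and capacitor (515,230) clear. I'll descend and grip.

arm_command:
  force: 30
  rows:
    - {"grip": -0.42, "delta_pos": [0, -0.2, 4], "turn": 0}
    - {"grip": -0.42, "delta_pos": [0, -0.2, 7], "turn": 0}
    - {"grip": -0.42, "delta_pos": [0, -0.2, 10], "turn": 0}
    - {"grip": -0.42, "delta_pos": [0, -0.2, 12], "turn": 0}
    - {"grip": -0.42, "delta_pos": [0, -0.2, 13.3], "turn": 0}
    - {"grip": -0.42, "delta_pos": [0, -0.2, 13.3], "turn": 0}
    - {"grip": 1, "delta_pos": [0, -0.2, 13.3], "turn": 0}
    - {"grip": 1, "delta_pos": [0, -0.2, 13.3], "turn": 0}
    - {"grip": 1, "delta_pos": [0, -0.2, 13.3], "turn": 0}
    - {"grip": 1, "delta_pos": [0, -0.2, 13.3], "turn": 0}
    - {"grip": 1, "delta_pos": [0, -0.2, 13.3], "turn": 0}

```text
time_s: 5.52
tcp_pos: [0.5497, 0.055, 0.0503]
tcp_rot: [0.0, 1.0, 0.0, 0.001]
ft_force: [-0.7, -1.9, 5.9]
width: 0.593
grasp_force: 30.0
```

arm_command:
  rows:
    - {"grip": 1, "delta_pos": [0, 0, -3], "turn": 0}
    - {"grip": 1, "delta_pos": [0, 0, -8], "turn": 0}
    - {"grip": 1, "delta_pos": [0, 0, -14], "turn": 0}
    - {"grip": 1, "delta_pos": [0, 0, -14], "turn": 0}
    - {"grip": 1, "delta_pos": [5.5, 4, -14], "turn": 0}
    - {"grip": 1, "delta_pos": [5.5, 9, -14], "turn": 0}
    - {"grip": 1, "delta_pos": [5.5, 14, -14], "turn": 0}
    - {"grip": 1, "delta_pos": [5.5, 19, -14], "turn": 0}
    - {"grip": 1, "delta_pos": [5.5, 24, -14], "turn": 0}
    - {"grip": 1, "delta_pos": [5.5, 29, -14], "turn": 0}
    - {"grip": 1, "delta_pos": [5.5, 34, -14], "turn": 0}
    - {"grip": 1, "delta_pos": [5.5, 38, -14], "turn": 0}
    - {"grip": 1, "delta_pos": [5.5, 40.1, -14], "turn": 0}
    - {"grip": 1, "delta_pos": [5.5, 40.1, -14], "turn": 0}
    - {"grip": 1, "delta_pos": [5.5, 40.1, -9], "turn": 0}
    - {"grip": 1, "delta_pos": [5.5, 40.1, -5], "turn": 0}
    - {"grip": 1, "delta_pos": [5.5, 40.1, -2], "turn": 0}
    - {"grip": 1, "delta_pos": [5.5, 40.1, -1], "turn": 0}
    - {"grip": 1, "delta_pos": [5.5, 40.1, -1], "turn": 0}

```text
time_s: 7.9
tcp_pos: [0.6042, -0.3442, 0.0591]
tcp_rot: [-0.0, 1.0, 0.001, -0.0]
ft_force: [0.3, -0.4, -4.1]
width: 0.595
grasp_force: 30.0
```

arm_command:
  rows:
    - {"grip": 1, "delta_pos": [0, 0, 0.4], "turn": 0}
    - {"grip": 1, "delta_pos": [0, 0, 0.8], "turn": 0}
    - {"grip": 1, "delta_pos": [0, 0, 0.8], "turn": 0}
    - {"grip": 1, "delta_pos": [0, 0, 0.8], "turn": 0}
    - {"grip": -0.4, "delta_pos": [0, 0, 0.8], "turn": 0}
    - {"grip": -0.4, "delta_pos": [0, 0, 0.8], "turn": 0}
    - {"grip": -0.4, "delta_pos": [0, 0, 0.8], "turn": 0}
    - {"grip": -0.4, "delta_pos": [0, 0, 0.8], "turn": 0}
    - {"grip": -0.4, "delta_pos": [0, 0, -2], "turn": 0}
    - {"grip": -0.4, "delta_pos": [0, 0, -7], "turn": 0}
    - {"grip": -0.4, "delta_pos": [0, 0, -12], "turn": 0}
    - {"grip": -0.4, "delta_pos": [-5.1, -6, -14], "turn": 0}
    - {"grip": -0.4, "delta_pos": [-5.1, -12, -14], "turn": 0}
    - {"grip": -0.4, "delta_pos": [-5.1, -18, -14], "turn": 0}
    - {"grip": -0.4, "delta_pos": [-5.1, -23.6, -14], "turn": 0}
    - {"grip": -0.4, "delta_pos": [-5.1, -23.6, -14], "turn": 0}
    - {"grip": -0.4, "delta_pos": [-5.1, -23.6, -14], "turn": 0}

```text
time_s: 10.02
tcp_pos: [0.5531, -0.1098, 0.1996]
tcp_rot: [0.0, 1.0, 0.001, 0.0]
ft_force: [0.5, 0.5, 0.9]
width: 0.702
grasp_force: 0.0
```

```bash
python3 - <<'E'
from h import *
find("top",["spool_mid"])
E
```

```text
spool_mid 0.7 [309.8, 157.0] lo [ 0.355  0.218 -0.001] hi [0.579 0.376 0.022] top rect [466.4 298.4] [163.2 231.6] 89.8
```

arm_command:
  force: 25
  rows:
    - {"grip": -0.4, "delta_pos": [0, 0, 5], "turn": 0}
    - {"grip": -0.4, "delta_pos": [0, 0, 9], "turn": 0}
    - {"grip": -0.4, "delta_pos": [0, 0, 12], "turn": 0}
    - {"grip": -0.4, "delta_pos": [0, 0, 14], "turn": 0}
    - {"grip": -0.4, "delta_pos": [0, 0, 14.4], "turn": 0}
    - {"grip": -0.4, "delta_pos": [0, 0, 14.4], "turn": 0}
    - {"grip": 1, "delta_pos": [0, 0, 14.4], "turn": 0}
    - {"grip": 1, "delta_pos": [0, 0, 14.4], "turn": 0}
    - {"grip": 1, "delta_pos": [0, 0, 14.4], "turn": 0}
    - {"grip": 1, "delta_pos": [0, 0, 14.4], "turn": 0}
    - {"grip": 1, "delta_pos": [0, 0, 14.4], "turn": 0}

```text
time_s: 11.5
tcp_pos: [0.5535, -0.11, 0.0562]
tcp_rot: [0.0, 1.0, 0.0, 0.001]
ft_force: [-0.4, -1.2, 5.3]
width: 0.53
grasp_force: 25.0
```

```bash
python3 - <<'E'
from h import *
c,_=find("scene",["spool_mid","bottle_mid","capacitor_mid"]); cv2.imwrite("pics/s2.png",c["img"][:,:,::-1])
E
```

```text
spool_mid 0.67 [191.4, 213.7] lo [ 0.584 -0.365  0.006] hi [ 0.632 -0.319  0.085] top rect [ 605.3 -345.1] [57.5 52.5] 54.3
bottle_mid 0.84 [232.9, 316.2] lo [ 0.53  -0.046  0.01 ] hi [ 0.573 -0.002  0.12 ] top rect [550.8 -24.6] [27.1 24.7] 76.6
capacitor_mid 0.84 [221.2, 291.8] lo [ 0.536 -0.127  0.015] hi [ 0.577 -0.085  0.101] top rect [ 559.  -116.1] [50.5 30.3] 51.1
```

View pics/s2.png

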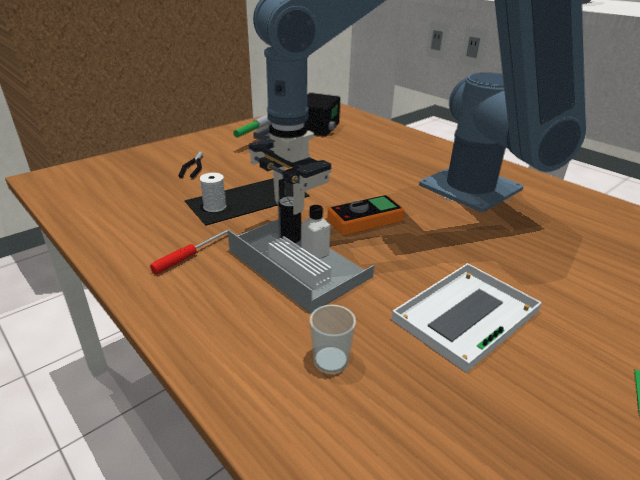

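The spool stands upright on the mat (213,192), and the capacitor (291,221) is between the fingers.

arm_command:
  rows:
    - {"grip": 1, "delta_pos": [0, 0, -3], "turn": 0}
    - {"grip": 1, "delta_pos": [0, 0, -7], "turn": 0}
    - {"grip": 1, "delta_pos": [0, 0, -9], "turn": 0}
    - {"grip": 1, "delta_pos": [-2, 3, -9], "turn": 0}
    - {"grip": 1, "delta_pos": [-3.8, 7, -9], "turn": 0}
    - {"grip": 1, "delta_pos": [-3.8, 12, -9], "turn": 0}
    - {"grip": 1, "delta_pos": [-3.8, 17, -9], "turn": 0}
    - {"grip": 1, "delta_pos": [-3.8, 21, -9], "turn": 0}
    - {"grip": 1, "delta_pos": [-3.8, 22.3, -9], "turn": 0}
    - {"grip": 1, "delta_pos": [-3.8, 22.3, -9], "turn": 0}
    - {"grip": 1, "delta_pos": [-3.8, 22.3, -5], "turn": 0}
    - {"grip": 1, "delta_pos": [-3.8, 22.3, -2], "turn": 0}
    - {"grip": 1, "delta_pos": [-3.8, 22.3, -0.7], "turn": 0}
    - {"grip": 1, "delta_pos": [-3.8, 22.3, 0], "turn": 0}
    - {"grip": 1, "delta_pos": [-3.8, 22.3, 0], "turn": 0}
    - {"grip": 1, "delta_pos": [-3.8, 22.3, 0], "turn": 0}

```text
time_s: 13.7
tcp_pos: [0.5157, -0.3329, 0.0562]
tcp_rot: [0.001, 1.0, 0.001, 0.001]
ft_force: [-0.2, -0.4, -2.4]
width: 0.534
grasp_force: 25.0
```

arm_command:
  rows:
    - {"grip": 1, "delta_pos": [0, 0, 0.1], "turn": 0}
    - {"grip": 1, "delta_pos": [0, 0, 0.1], "turn": 0}
    - {"grip": -0.4, "delta_pos": [0, 0, 0.1], "turn": 0}
    - {"grip": -0.4, "delta_pos": [0, 0, 0.1], "turn": 0}
    - {"grip": -0.4, "delta_pos": [0, 0, 0.1], "turn": 0}
    - {"grip": -0.4, "delta_pos": [0, 0, 0.1], "turn": 0}
    - {"grip": -0.4, "delta_pos": [0, 0, -3], "turn": 0}
    - {"grip": -0.4, "delta_pos": [0, 0, -8], "turn": 0}
    - {"grip": -0.4, "delta_pos": [0, 0, -13], "turn": 0}
    - {"grip": -0.4, "delta_pos": [3.6, -6, -13], "turn": 0}
    - {"grip": -0.4, "delta_pos": [3.6, -12, -13], "turn": 0}
    - {"grip": -0.4, "delta_pos": [3.6, -18, -13], "turn": 0}
    - {"grip": -0.4, "delta_pos": [3.6, -24, -13], "turn": 0}
    - {"grip": -0.4, "delta_pos": [3.6, -30.6, -13], "turn": 0}
    - {"grip": -0.4, "delta_pos": [3.6, -30.6, -13], "turn": 0}
    - {"grip": -0.4, "delta_pos": [3.6, -30.6, -13], "turn": 0}

```text
time_s: 15.7
tcp_pos: [0.5509, -0.0267, 0.1854]
tcp_rot: [0.0, 1.0, 0.001, 0.0]
ft_force: [-0.7, -0.1, 0.1]
width: 0.703
grasp_force: 0.0
```

arm_command:
  force: 20
  rows:
    - {"grip": -0.4, "delta_pos": [0, 0, 5], "turn": 0}
    - {"grip": -0.4, "delta_pos": [0, 0, 9], "turn": 0}
    - {"grip": -0.4, "delta_pos": [0, 0, 12], "turn": 0}
    - {"grip": -0.4, "delta_pos": [0, 0, 13.8], "turn": 0}
    - {"grip": -0.4, "delta_pos": [0, 0, 13.8], "turn": 0}
    - {"grip": -0.4, "delta_pos": [0, 0, 13.8], "turn": 0}
    - {"grip": 1, "delta_pos": [0, 0, 13.8], "turn": 0}
    - {"grip": 1, "delta_pos": [0, 0, 13.8], "turn": 0}
    - {"grip": 1, "delta_pos": [0, 0, 13.8], "turn": 0}
    - {"grip": 1, "delta_pos": [0, 0, 13.8], "turn": 0}
    - {"grip": 1, "delta_pos": [0, 0, 13.8], "turn": 0}

```text
time_s: 17.08
tcp_pos: [0.5513, -0.0267, 0.0479]
tcp_rot: [0.0, 1.0, 0.001, 0.001]
ft_force: [-1.0, 0.7, 5.6]
width: 0.491
grasp_force: 19.8
```

arm_command:
  rows:
    - {"grip": 1, "delta_pos": [0, 0, -3], "turn": 0}
    - {"grip": 1, "delta_pos": [0, 0, -7], "turn": 0}
    - {"grip": 1, "delta_pos": [0, 0, -9], "turn": 0}
    - {"grip": 1, "delta_pos": [0, 4, -9], "turn": 0}
    - {"grip": 1, "delta_pos": [-2, 9, -9], "turn": 0}
    - {"grip": 1, "delta_pos": [-4, 14, -9], "turn": 0}
    - {"grip": 1, "delta_pos": [-7, 18.5, -9], "turn": 0}
    - {"grip": 1, "delta_pos": [-10, 23, -9], "turn": 0}
    - {"grip": 1, "delta_pos": [-12.4, 27, -9], "turn": 0}
    - {"grip": 1, "delta_pos": [-12.4, 29.3, -9], "turn": 0}
    - {"grip": 1, "delta_pos": [-12.4, 29.3, -9], "turn": 0}
    - {"grip": 1, "delta_pos": [-12.4, 29.3, -5], "turn": 0}
    - {"grip": 1, "delta_pos": [-12.4, 29.3, -2], "turn": 0}
    - {"grip": 1, "delta_pos": [-12.4, 29.3, -0.7], "turn": 0}
    - {"grip": 1, "delta_pos": [-12.4, 29.3, 0], "turn": 0}
    - {"grip": 1, "delta_pos": [-12.4, 29.3, 0], "turn": 0}
    - {"grip": 1, "delta_pos": [-12.4, 29.3, 0], "turn": 0}

```text
time_s: 19.2
tcp_pos: [0.4278, -0.3202, 0.0481]
tcp_rot: [0.001, 1.0, 0.001, 0.001]
ft_force: [-0.3, -0.6, -1.7]
width: 0.491
grasp_force: 19.9
```

arm_command:
  rows:
    - {"grip": 1, "delta_pos": [0, 0, 0.1], "turn": 0}
    - {"grip": 1, "delta_pos": [0, 0, 0.1], "turn": 0}
    - {"grip": -0.4, "delta_pos": [0, 0, 0.1], "turn": 0}
    - {"grip": -0.4, "delta_pos": [0, 0, 0.1], "turn": 0}
    - {"grip": -0.4, "delta_pos": [0, 0, 0.1], "turn": 0}
    - {"grip": -0.4, "delta_pos": [0, 0, 0.1], "turn": 0}
    - {"grip": -0.4, "delta_pos": [0, 0, -3], "turn": 0}
    - {"grip": -0.4, "delta_pos": [0, 0, -8], "turn": 0}
    - {"grip": -0.4, "delta_pos": [0, 0, -14], "turn": 0}
    - {"grip": -0.4, "delta_pos": [6, -10, -17], "turn": -0.17}
    - {"grip": -0.4, "delta_pos": [9, -15, -17], "turn": -0.34}
    - {"grip": -0.4, "delta_pos": [12, -20, -17], "turn": -0.51}
    - {"grip": -0.4, "delta_pos": [15, -26, -17], "turn": -0.68}
    - {"grip": -0.4, "delta_pos": [18.4, -31, -17], "turn": -0.85}
    - {"grip": -0.4, "delta_pos": [18.4, -31, -17], "turn": -1.02}
    - {"grip": -0.4, "delta_pos": [18.4, -31, -17], "turn": -1.19}
    - {"grip": -0.4, "delta_pos": [18.4, -31, -17], "turn": -1.36}
    - {"grip": -0.4, "delta_pos": [18.4, -31, -17], "turn": -1.57}
    - {"grip": -0.4, "delta_pos": [18.4, -31, -17], "turn": -1.57}
    - {"grip": -0.4, "delta_pos": [18.4, -31, -17], "turn": -1.57}

```text
time_s: 21.7
tcp_pos: [0.6107, -0.0097, 0.2171]
tcp_rot: [-0.0, 0.708, 0.706, -0.0]
ft_force: [0.8, 0.7, -0.6]
width: 0.7
grasp_force: 0.0
```

```bash
python3 - <<'E'
from h import *
print(np.round(get_obs()["joint_positions"],2))
c,_=find("wrist",["heatsink_mid"])
c,_=find("scene",["spool_mid","bottle_mid","capacitor_mid","heatsink_mid"]); cv2.imwrite("pics/s3.png",c["img"][:,:,::-1])
E
```

```text
[-0.2   0.35  1.34  0.    1.45 -0.2 ]
heatsink_mid 0.74 [205.4, 320.0] lo [ 0.591 -0.081  0.013] hi [0.631 0.063 0.039] top rect [611.2  -9.7] [ 42.2 149.9] 0.2
spool_mid 0.75 [190.7, 211.9] lo [ 0.567 -0.413  0.002] hi [ 0.632 -0.319  0.085] top rect [ 603.8 -347.4] [60.6 52.1] 58.3
bottle_mid 0.92 [173.8, 275.7] lo [ 0.409 -0.341  0.007] hi [ 0.451 -0.296  0.104] top rect [ 535.7 -166.6] [399.5  14.3] 58.4
capacitor_mid 0.79 [179.8, 248.9] lo [ 0.386 -0.493 -0.001] hi [ 0.539 -0.308  0.1  ] top rect [ 513.6 -331.9] [48.8 45.4] 42.7
heatsink_mid 0.7 [267.0, 301.0] lo [ 0.589 -0.082  0.006] hi [0.632 0.066 0.04 ] top rect [609.9  -9.5] [ 45.9 152.5] 0.4
```

View pics/s3.png

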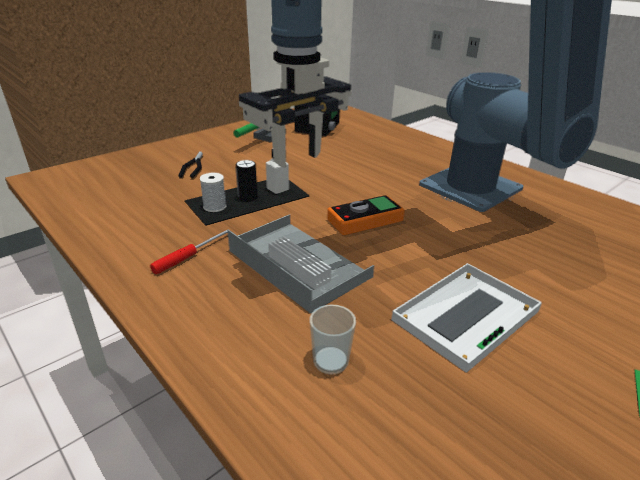

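All three stand on the mat (213,192), (246,180), (277,178), and the heat sink is still in place. Descending to grip it.

arm_command:
  force: 30
  rows:
    - {"grip": -0.4, "delta_pos": [0, 0, 6], "turn": 0}
    - {"grip": -0.4, "delta_pos": [0, 0, 12], "turn": 0}
    - {"grip": -0.4, "delta_pos": [0, 0, 16], "turn": 0}
    - {"grip": -0.4, "delta_pos": [0, 0, 19], "turn": 0}
    - {"grip": -0.4, "delta_pos": [0, 0, 20.5], "turn": 0}
    - {"grip": -0.4, "delta_pos": [0, 0, 20.5], "turn": 0}
    - {"grip": -0.4, "delta_pos": [0, 0, 20.5], "turn": 0}
    - {"grip": 1, "delta_pos": [0, 0, 20.5], "turn": 0}
    - {"grip": 1, "delta_pos": [0, 0, 20.5], "turn": 0}
    - {"grip": 1, "delta_pos": [0, 0, 20.5], "turn": 0}
    - {"grip": 1, "delta_pos": [0, 0, 20.5], "turn": 0}
    - {"grip": 1, "delta_pos": [0, 0, 20.5], "turn": 0}
    - {"grip": 1, "delta_pos": [0, 0, 20.5], "turn": 0}

```text
time_s: 23.68
tcp_pos: [0.6108, -0.0097, 0.0122]
tcp_rot: [-0.0, 0.707, 0.707, -0.0]
ft_force: [-0.6, 0.8, -0.6]
width: 0.102
grasp_force: 0.0
```

```bash
python3 - <<'E'
from h import *
c,_=find("scene",["heatsink_mid"]); cv2.imwrite("pics/s4.png",cv2.resize(c["img"][150:340,180:420,::-1],None,fx=3,fy=3))
print(get_obs()["width"],get_obs()["grasp_force"],get_obs()["ft_force"])
E
```

```text
heatsink_mid 0.64 [267.6, 301.0] lo [ 0.589 -0.084  0.005] hi [0.632 0.066 0.04 ] top rect [610.1  -9. ] [146.8 113.2] 59.2
0.030592457120216434 0.0 [-0.18368845  0.24348671  0.14505635]
```

View pics/s4.png

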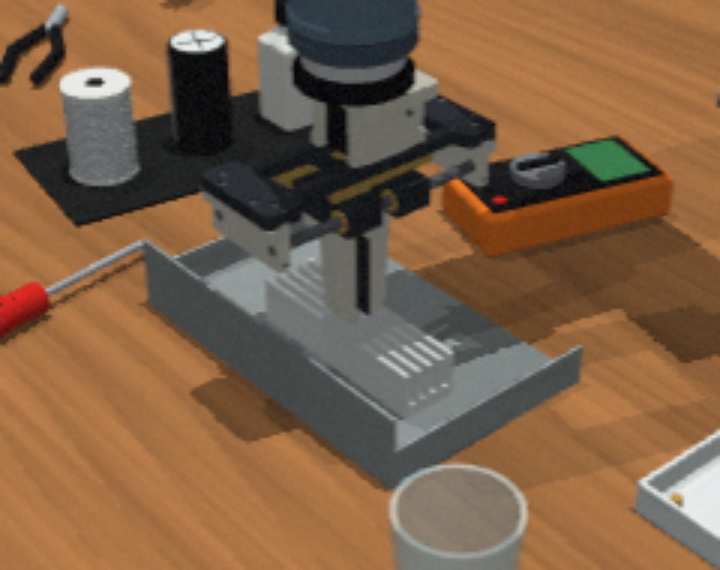

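The fingers have shut at the middle of the heat sink without contact (crop 355,300). The fins give no grip, and the tips were above the base. I'll open and go lower to take the base.

arm_command:
  force: 30
  rows:
    - {"grip": -0.4, "delta_pos": [0, 0, 0], "turn": 0}
    - {"grip": -0.4, "delta_pos": [0, 0, 0], "turn": 0}
    - {"grip": -0.4, "delta_pos": [0, 0, 0], "turn": 0}
    - {"grip": -0.4, "delta_pos": [0, 0, 0], "turn": 0}
    - {"grip": -0.4, "delta_pos": [0, 0, 0], "turn": 0}
    - {"grip": -0.4, "delta_pos": [0, 0, 0], "turn": 0}
    - {"grip": -0.4, "delta_pos": [0, 0, 0], "turn": 0}
    - {"grip": -0.4, "delta_pos": [0, 0, 0], "turn": 0}

```text
time_s: 24.78
tcp_pos: [0.6108, -0.0097, 0.0123]
tcp_rot: [0.0, 0.707, 0.707, 0.0]
ft_force: [-0.9, 0.1, 0.4]
width: 0.698
grasp_force: 0.0
```

arm_command:
  rows:
    - {"grip": -0.4, "delta_pos": [0, 0, 0.3], "turn": 0}
    - {"grip": -0.4, "delta_pos": [0, 0, 0.5], "turn": 0}
    - {"grip": -0.4, "delta_pos": [0, 0, 0.5], "turn": 0}
    - {"grip": -0.4, "delta_pos": [0, 0, 0.5], "turn": 0}

```text
time_s: 25.28
tcp_pos: [0.6107, -0.0097, 0.0072]
tcp_rot: [-0.0, 0.707, 0.707, -0.0]
ft_force: [1.0, -0.8, 0.9]
width: 0.698
grasp_force: 0.0
```

```bash
python3 - <<'E'
from h import *
c,_=find("scene",["heatsink_mid"]); cv2.imwrite("pics/s5.png",cv2.resize(c["img"][150:340,180:420,::-1],None,fx=3,fy=3))
E
```

```text
heatsink_mid 0.59 [267.5, 306.7] lo [ 0.589 -0.078  0.006] hi [0.632 0.066 0.04 ] top rect [609.5  -7.9] [ 44.6 148.7] 0.8
```

View pics/s5.png

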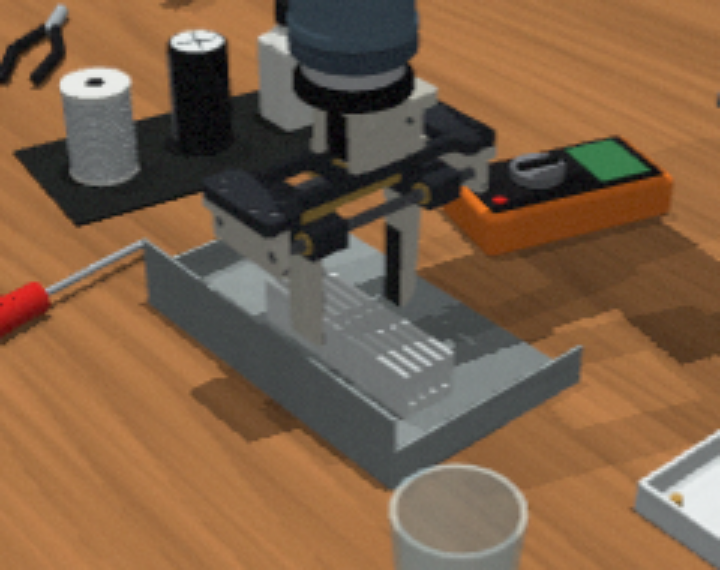

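The fingers straddle the heat sink, one behind it (crop 310,300) and one in front (400,260). Closing.

arm_command:
  force: 30
  rows:
    - {"grip": 0.3, "delta_pos": [0, 0, 0], "turn": 0}
    - {"grip": 0.3, "delta_pos": [0, 0, 0], "turn": 0}
    - {"grip": 0.3, "delta_pos": [0, 0, 0], "turn": 0}
    - {"grip": 0.3, "delta_pos": [0, 0, 0], "turn": 0}
    - {"grip": 0.3, "delta_pos": [0, 0, 0], "turn": 0}

```text
time_s: 26.0
tcp_pos: [0.6107, -0.0096, 0.0073]
tcp_rot: [-0.0, 0.707, 0.707, -0.0]
ft_force: [-0.2, 0.0, 1.0]
width: 0.443
grasp_force: 30.0
```

arm_command:
  force: 40
  rows:
    - {"grip": 1, "delta_pos": [0, 0, 0], "turn": 0}
    - {"grip": 1, "delta_pos": [0, 0, -1], "turn": 0}
    - {"grip": 1, "delta_pos": [0, 0, -3], "turn": 0}
    - {"grip": 1, "delta_pos": [0, 0, -5], "turn": 0}
    - {"grip": 1, "delta_pos": [0, 0, -7], "turn": 0}
    - {"grip": 1, "delta_pos": [0, 0, -9], "turn": 0}
    - {"grip": 1, "delta_pos": [0, 0, -11], "turn": 0}
    - {"grip": 1, "delta_pos": [0, 0, -12], "turn": 0}
    - {"grip": 1, "delta_pos": [0, 0, -12], "turn": 0}

```text
time_s: 27.12
tcp_pos: [0.611, -0.0097, 0.1278]
tcp_rot: [0.0, 0.707, 0.707, 0.0]
ft_force: [0.6, 0.6, -4.0]
width: 0.441
grasp_force: 40.0
```

```bash
python3 - <<'E'
from h import *
c,_=find("scene",["heatsink_mid"]); cv2.imwrite("pics/s6.png",cv2.resize(c["img"][120:340,160:440,::-1],None,fx=2.5,fy=2.5))
find("wrist",["heatsink_mid"])
E
```

```text
heatsink_mid 0.65 [217.4, 302.3] lo [ 0.503 -0.161  0.005] hi [0.633 0.066 0.16 ] top rect [616.   -9.7] [ 60.5 152.9] 0.6
heatsink_mid 0.6 [250.8, 319.4] lo [ 0.591 -0.079  0.132] hi [0.631 0.064 0.158] top rect [611.2  -9.7] [ 43.  150.4] 0.2
```

View pics/s6.png

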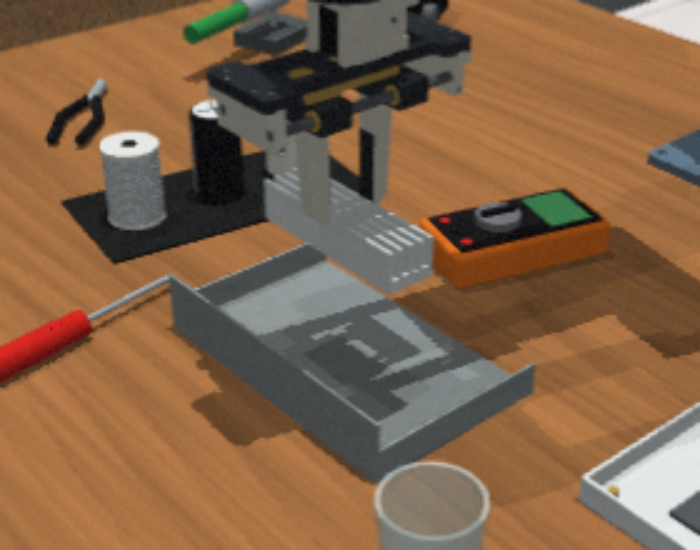

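The heat sink hangs level in the grip (crop 345,235). Carrying it to the plate with a quarter turn.

arm_command:
  rows:
    - {"grip": 1, "delta_pos": [2, -1.5, 0], "turn": 0.1}
    - {"grip": 1, "delta_pos": [5, -3, 0], "turn": 0.25}
    - {"grip": 1, "delta_pos": [9, -5, 0], "turn": 0.4}
    - {"grip": 1, "delta_pos": [13, -7, 0], "turn": 0.55}
    - {"grip": 1, "delta_pos": [17, -9, 0], "turn": 0.7}
    - {"grip": 1, "delta_pos": [21, -11, 0], "turn": 0.85}
    - {"grip": 1, "delta_pos": [25, -13, 0], "turn": 1.0}
    - {"grip": 1, "delta_pos": [28, -14.5, 0], "turn": 1.15}
    - {"grip": 1, "delta_pos": [30.6, -14.5, 0], "turn": 1.3}
    - {"grip": 1, "delta_pos": [30.6, -14.5, 0], "turn": 1.45}
    - {"grip": 1, "delta_pos": [30.6, -14.5, 0], "turn": 1.58}
    - {"grip": 1, "delta_pos": [30.6, -14.5, 0], "turn": 1.58}
    - {"grip": 1, "delta_pos": [30.6, -14.5, 4], "turn": 1.58}
    - {"grip": 1, "delta_pos": [30.6, -14.5, 7], "turn": 1.58}
    - {"grip": 1, "delta_pos": [30.6, -14.5, 7], "turn": 1.58}
    - {"grip": 1, "delta_pos": [30.6, -14.5, 7], "turn": 1.58}

```text
time_s: 29.32
tcp_pos: [0.4666, 0.2966, 0.0582]
tcp_rot: [-0.0, 1.0, -0.004, 0.001]
ft_force: [0.2, 0.8, -4.1]
width: 0.442
grasp_force: 40.0
```

```bash
python3 - <<'E'
from h import *
find("wrist",["heatsink_mid","plate_top"])
E
```

```text
heatsink_mid 0.8 [249.9, 319.2] lo [0.401 0.275 0.064] hi [0.541 0.316 0.09 ] top rect [467.7 295.6] [ 42.2 150.8] 89.7
plate_top none
```

arm_command:
  rows:
    - {"grip": 1, "delta_pos": [0, 0, 2.5], "turn": 0}
    - {"grip": 1, "delta_pos": [0, 0, 4], "turn": 0}
    - {"grip": 1, "delta_pos": [0, 0, 4.6], "turn": 0}
    - {"grip": 1, "delta_pos": [0, 0, 4.7], "turn": 0}
    - {"grip": 1, "delta_pos": [0, 0, 4.8], "turn": 0}
    - {"grip": 1, "delta_pos": [0, 0, 4.8], "turn": 0}
    - {"grip": 1, "delta_pos": [0, 0, 4.8], "turn": 0}

```text
time_s: 30.35
tcp_pos: [0.4662, 0.2965, 0.0102]
tcp_rot: [-0.0, 1.0, -0.005, 0.001]
ft_force: [-2.9, -0.7, 6.0]
width: 0.443
grasp_force: 40.0
```

Touched down. Releasing, rising, and heading for the mat to fetch the bottle.

arm_command:
  force: 20
  rows:
    - {"grip": -0.2, "delta_pos": [0, 0, 0], "turn": 0}
    - {"grip": -0.2, "delta_pos": [0, 0, 0], "turn": 0}
    - {"grip": -0.2, "delta_pos": [0, 0, 0], "turn": 0}
    - {"grip": -0.2, "delta_pos": [0, 0, 0], "turn": 0}
    - {"grip": -0.2, "delta_pos": [0, 0, -2], "turn": 0}
    - {"grip": -0.2, "delta_pos": [0, 0, -7], "turn": 0}
    - {"grip": -0.3, "delta_pos": [0, 0, -13], "turn": 0}
    - {"grip": -0.4, "delta_pos": [0, 0, -18], "turn": 0}
    - {"grip": -0.4, "delta_pos": [0, 0, -18], "turn": 0}
    - {"grip": -0.4, "delta_pos": [0, 5, -18], "turn": 0}
    - {"grip": -0.4, "delta_pos": [0, 10, -18], "turn": 0}
    - {"grip": -0.4, "delta_pos": [0, 15, -18], "turn": 0}
    - {"grip": -0.4, "delta_pos": [0, 20, -18], "turn": 0}
    - {"grip": -0.4, "delta_pos": [0, 20, -18], "turn": 0}

```text
time_s: 32.1
tcp_pos: [0.4632, 0.0935, 0.1879]
tcp_rot: [0.0, 1.0, -0.007, -0.001]
ft_force: [0.7, 0.3, 0.6]
width: 0.7
grasp_force: 0.0
```

```bash
python3 - <<'E'
from h import *
c,_=find("top",["heatsink_mid","spool_mid","bottle_mid","capacitor_mid"]); cv2.imwrite("pics/t7.png",c["img"][:,:,::-1])
E
```

```text
heatsink_mid 0.75 [328.2, 161.6] lo [0.395 0.274 0.008] hi [0.466 0.295 0.043] top rect [430.4 281.4] [15.1 74.1] 89.4
spool_mid 0.96 [220.3, 507.9] lo [ 0.58  -0.371  0.005] hi [ 0.632 -0.319  0.087] top rect [ 606.8 -346.5] [54.3 56. ] 24.9
bottle_mid 0.86 [316.4, 505.7] lo [ 0.407 -0.338  0.016] hi [ 0.449 -0.297  0.121] top rect [ 428.  -319.7] [27.8 26.3] 88.5
capacitor_mid 0.76 [266.9, 506.9] lo [ 0.491 -0.36   0.004] hi [ 0.538 -0.308  0.102] top rect [ 515.4 -332.8] [48.4 48.6] 86.0
```

View pics/t7.png

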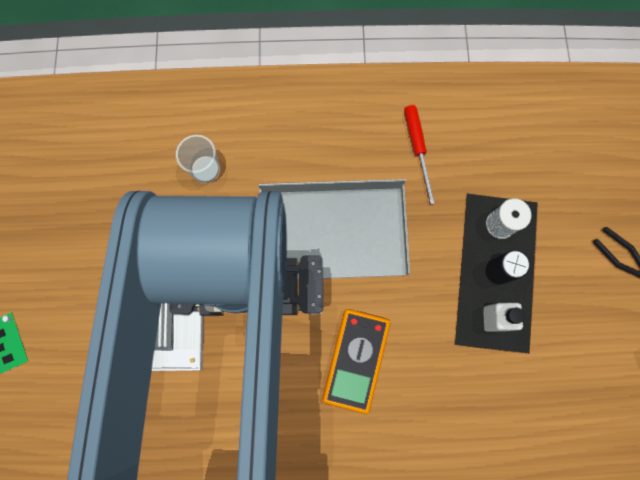

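The three still stand on the mat (510,220), (510,265), (508,317). The heat sink on the plate is half hidden by the arm. I'll move over the bottle and then check the heat sink.

arm_command:
  rows:
    - {"grip": -0.4, "delta_pos": [-0.5, 5, 0], "turn": -0.014}
    - {"grip": -0.4, "delta_pos": [-1, 11, 0], "turn": -0.014}
    - {"grip": -0.4, "delta_pos": [-1.5, 17, 0], "turn": -0.014}
    - {"grip": -0.4, "delta_pos": [-2, 23, 0], "turn": -0.014}
    - {"grip": -0.4, "delta_pos": [-2.5, 29, 0], "turn": -0.014}
    - {"grip": -0.4, "delta_pos": [-3, 35, 0], "turn": -0.014}
    - {"grip": -0.4, "delta_pos": [-3, 41.4, 0], "turn": -0.014}
    - {"grip": -0.4, "delta_pos": [-3, 41.4, 0], "turn": -0.014}
    - {"grip": -0.4, "delta_pos": [-3, 41.4, 0], "turn": -0.014}

```text
time_s: 33.48
tcp_pos: [0.4305, -0.3161, 0.1886]
tcp_rot: [-0.001, 1.0, 0.003, -0.0]
ft_force: [-0.9, 0.3, -0.4]
width: 0.705
grasp_force: 0.0
```

```bash
python3 - <<'E'
from h import *
find("top",["heatsink_mid"]); find("scene",["heatsink_mid"])
E
```

```text
heatsink_mid 0.74 [306.1, 157.1] lo [0.397 0.274 0.009] hi [0.54  0.316 0.043] top rect [467.7 295.7] [ 44.9 148.4] 89.5
heatsink_mid 0.89 [309.1, 463.9] lo [0.397 0.275 0.009] hi [0.542 0.317 0.043] top rect [467.3 295. ] [ 43.6 150.4] 89.4
```

The heat sink is centred to within about 2 mm and square. Now the bottle.

arm_command:
  force: 20
  rows:
    - {"grip": -0.4, "delta_pos": [-0.2, 0.3, 5], "turn": 0}
    - {"grip": -0.4, "delta_pos": [-0.2, 0.3, 9], "turn": 0}
    - {"grip": -0.4, "delta_pos": [-0.2, 0.3, 12], "turn": 0}
    - {"grip": -0.4, "delta_pos": [-0.2, 0.3, 14], "turn": 0}
    - {"grip": -0.4, "delta_pos": [-0.2, 0.3, 14], "turn": 0}
    - {"grip": -0.4, "delta_pos": [-0.2, 0.3, 14], "turn": 0}
    - {"grip": 1, "delta_pos": [-0.2, 0.3, 14], "turn": 0}
    - {"grip": 1, "delta_pos": [-0.2, 0.3, 14], "turn": 0}
    - {"grip": 1, "delta_pos": [-0.2, 0.3, 14], "turn": 0}
    - {"grip": 1, "delta_pos": [-0.2, 0.3, 14], "turn": 0}
    - {"grip": 1, "delta_pos": [-0.2, 0.3, 14], "turn": 0}

```text
time_s: 35.05
tcp_pos: [0.4285, -0.3206, 0.0499]
tcp_rot: [0.0, 1.0, 0.002, 0.0]
ft_force: [-1.2, 1.5, 5.9]
width: 0.488
grasp_force: 19.9
```

arm_command:
  rows:
    - {"grip": 1, "delta_pos": [0, 0, -3], "turn": 0}
    - {"grip": 1, "delta_pos": [0, 0, -7], "turn": 0}
    - {"grip": 1, "delta_pos": [0, 0, -9], "turn": 0}
    - {"grip": 1, "delta_pos": [3, -4, -9], "turn": 0}
    - {"grip": 1, "delta_pos": [6, -8, -9], "turn": 0}
    - {"grip": 1, "delta_pos": [9, -12, -9], "turn": 0}
    - {"grip": 1, "delta_pos": [12.4, -16, -9], "turn": 0}
    - {"grip": 1, "delta_pos": [12.4, -21, -9], "turn": 0}
    - {"grip": 1, "delta_pos": [12.4, -26, -9], "turn": 0}
    - {"grip": 1, "delta_pos": [12.4, -29.4, -9], "turn": 0}
    - {"grip": 1, "delta_pos": [12.4, -29.4, -9], "turn": 0}
    - {"grip": 1, "delta_pos": [12.4, -29.4, -5], "turn": 0}
    - {"grip": 1, "delta_pos": [12.4, -29.4, -2], "turn": 0}
    - {"grip": 1, "delta_pos": [12.4, -29.4, -0.7], "turn": 0}
    - {"grip": 1, "delta_pos": [12.4, -29.4, 0], "turn": 0}
    - {"grip": 1, "delta_pos": [12.4, -29.4, 0], "turn": 0}
    - {"grip": 1, "delta_pos": [12.4, -29.4, 0], "turn": 0}

```text
time_s: 37.17
tcp_pos: [0.5515, -0.0263, 0.05]
tcp_rot: [0.0, 1.0, 0.002, 0.001]
ft_force: [0.1, -0.5, -1.9]
width: 0.493
grasp_force: 20.0
```

arm_command:
  rows:
    - {"grip": 1, "delta_pos": [0, 0, 0.1], "turn": 0}
    - {"grip": 1, "delta_pos": [0, 0, 0.1], "turn": 0}
    - {"grip": -0.4, "delta_pos": [0, 0, 0.1], "turn": 0}
    - {"grip": -0.4, "delta_pos": [0, 0, 0.1], "turn": 0}
    - {"grip": -0.4, "delta_pos": [0, 0, 0.1], "turn": 0}
    - {"grip": -0.4, "delta_pos": [0, 0, 0.1], "turn": 0}
    - {"grip": -0.4, "delta_pos": [0, 0, -3], "turn": 0}
    - {"grip": -0.4, "delta_pos": [0, 0, -8], "turn": 0}
    - {"grip": -0.4, "delta_pos": [0, 0, -13], "turn": 0}
    - {"grip": -0.4, "delta_pos": [-3.7, 6, -13], "turn": 0}
    - {"grip": -0.4, "delta_pos": [-3.7, 12, -13], "turn": 0}
    - {"grip": -0.4, "delta_pos": [-3.7, 18, -13], "turn": 0}
    - {"grip": -0.4, "delta_pos": [-3.7, 24, -13], "turn": 0}
    - {"grip": -0.4, "delta_pos": [-3.7, 30.7, -13], "turn": 0}
    - {"grip": -0.4, "delta_pos": [-3.7, 30.7, -13], "turn": 0}
    - {"grip": -0.4, "delta_pos": [-3.7, 30.7, -13], "turn": 0}

```text
time_s: 39.17
tcp_pos: [0.5148, -0.3327, 0.1787]
tcp_rot: [-0.001, 1.0, 0.002, -0.0]
ft_force: [0.6, 0.5, 0.2]
width: 0.704
grasp_force: 0.0
```

arm_command:
  force: 25
  rows:
    - {"grip": -0.4, "delta_pos": [0, 0, 5], "turn": 0}
    - {"grip": -0.4, "delta_pos": [0, 0, 9], "turn": 0}
    - {"grip": -0.4, "delta_pos": [0, 0, 11], "turn": 0}
    - {"grip": -0.4, "delta_pos": [0, 0, 12], "turn": 0}
    - {"grip": -0.4, "delta_pos": [0, 0, 12], "turn": 0}
    - {"grip": -0.4, "delta_pos": [0, 0, 12], "turn": 0}
    - {"grip": 1, "delta_pos": [0, 0, 12], "turn": 0}
    - {"grip": 1, "delta_pos": [0, 0, 12], "turn": 0}
    - {"grip": 1, "delta_pos": [0, 0, 12], "turn": 0}
    - {"grip": 1, "delta_pos": [0, 0, 12], "turn": 0}
    - {"grip": 1, "delta_pos": [0, 0, 12], "turn": 0}

```text
time_s: 40.55
tcp_pos: [0.5155, -0.3333, 0.0599]
tcp_rot: [0.0, 1.0, 0.002, 0.0]
ft_force: [-0.1, 0.8, 5.0]
width: 0.528
grasp_force: 25.0
```

arm_command:
  rows:
    - {"grip": 1, "delta_pos": [0, 0, -3], "turn": 0}
    - {"grip": 1, "delta_pos": [0, 0, -7], "turn": 0}
    - {"grip": 1, "delta_pos": [0, 0, -9], "turn": 0}
    - {"grip": 1, "delta_pos": [1, -3, -9], "turn": 0}
    - {"grip": 1, "delta_pos": [2.5, -7, -9], "turn": 0}
    - {"grip": 1, "delta_pos": [3.9, -12, -9], "turn": 0}
    - {"grip": 1, "delta_pos": [3.9, -17, -9], "turn": 0}
    - {"grip": 1, "delta_pos": [3.9, -21, -9], "turn": 0}
    - {"grip": 1, "delta_pos": [3.9, -22.3, -9], "turn": 0}
    - {"grip": 1, "delta_pos": [3.9, -22.3, -9], "turn": 0}
    - {"grip": 1, "delta_pos": [3.9, -22.3, -5], "turn": 0}
    - {"grip": 1, "delta_pos": [3.9, -22.3, -2], "turn": 0}
    - {"grip": 1, "delta_pos": [3.9, -22.3, -0.7], "turn": 0}
    - {"grip": 1, "delta_pos": [3.9, -22.3, 0], "turn": 0}
    - {"grip": 1, "delta_pos": [3.9, -22.3, 0], "turn": 0}
    - {"grip": 1, "delta_pos": [3.9, -22.3, 0], "turn": 0}

```text
time_s: 42.55
tcp_pos: [0.5539, -0.1105, 0.0601]
tcp_rot: [0.0, 1.0, 0.002, 0.001]
ft_force: [0.4, 0.9, -2.7]
width: 0.533
grasp_force: 25.0
```

arm_command:
  rows:
    - {"grip": 1, "delta_pos": [0, 0, 0.1], "turn": 0}
    - {"grip": 1, "delta_pos": [0, 0, 0.1], "turn": 0}
    - {"grip": -0.4, "delta_pos": [0, 0, 0.1], "turn": 0}
    - {"grip": -0.4, "delta_pos": [0, 0, 0.1], "turn": 0}
    - {"grip": -0.4, "delta_pos": [0, 0, 0.1], "turn": 0}
    - {"grip": -0.4, "delta_pos": [0, 0, 0.1], "turn": 0}
    - {"grip": -0.4, "delta_pos": [0, 0, -3], "turn": 0}
    - {"grip": -0.4, "delta_pos": [0, 0, -8], "turn": 0}
    - {"grip": -0.4, "delta_pos": [0, 0, -13], "turn": 0}
    - {"grip": -0.4, "delta_pos": [5, 6, -13], "turn": 0}
    - {"grip": -0.4, "delta_pos": [5, 12, -13], "turn": 0}
    - {"grip": -0.4, "delta_pos": [5, 18, -13], "turn": 0}
    - {"grip": -0.42, "delta_pos": [5, 23.5, -13], "turn": 0}
    - {"grip": -0.42, "delta_pos": [5, 23.5, -13], "turn": 0}
    - {"grip": -0.42, "delta_pos": [5, 23.5, -13], "turn": 0}

```text
time_s: 44.42
tcp_pos: [0.6039, -0.3443, 0.1886]
tcp_rot: [-0.001, 1.0, 0.002, -0.0]
ft_force: [-0.1, -0.5, 0.1]
width: 0.71
grasp_force: 0.0
```

arm_command:
  force: 30
  rows:
    - {"grip": -0.42, "delta_pos": [0, 0, 5], "turn": 0}
    - {"grip": -0.42, "delta_pos": [0, 0, 9], "turn": 0}
    - {"grip": -0.42, "delta_pos": [0, 0, 12], "turn": 0}
    - {"grip": -0.42, "delta_pos": [0, 0, 13.7], "turn": 0}
    - {"grip": -0.42, "delta_pos": [0, 0, 13.7], "turn": 0}
    - {"grip": -0.42, "delta_pos": [0, 0, 13.7], "turn": 0}
    - {"grip": 1, "delta_pos": [0, 0, 13.7], "turn": 0}
    - {"grip": 1, "delta_pos": [0, 0, 13.7], "turn": 0}
    - {"grip": 1, "delta_pos": [0, 0, 13.7], "turn": 0}
    - {"grip": 1, "delta_pos": [0, 0, 13.7], "turn": 0}
    - {"grip": 1, "delta_pos": [0, 0, 13.7], "turn": 0}

```text
time_s: 45.8
tcp_pos: [0.605, -0.3454, 0.0537]
tcp_rot: [0.001, 1.0, 0.002, 0.001]
ft_force: [0.8, 0.0, 5.9]
width: 0.583
grasp_force: 30.0
```

```bash
python3 - <<'E'
from h import *
c,_=find("scene",["bottle_mid","capacitor_mid"]); cv2.imwrite("pics/s8.png",c["img"][:,:,::-1])
E
```

```text
bottle_mid 0.68 [234.6, 317.0] lo [ 0.527 -0.044  0.006] hi [ 0.57  -0.002  0.12 ] top rect [547.4 -25.1] [28.7 24.4] 49.1
capacitor_mid 0.9 [219.6, 288.2] lo [ 0.532 -0.128  0.007] hi [ 0.577 -0.085  0.101] top rect [ 552.4 -109.9] [48.7 50.7] 25.4
```

View pics/s8.png

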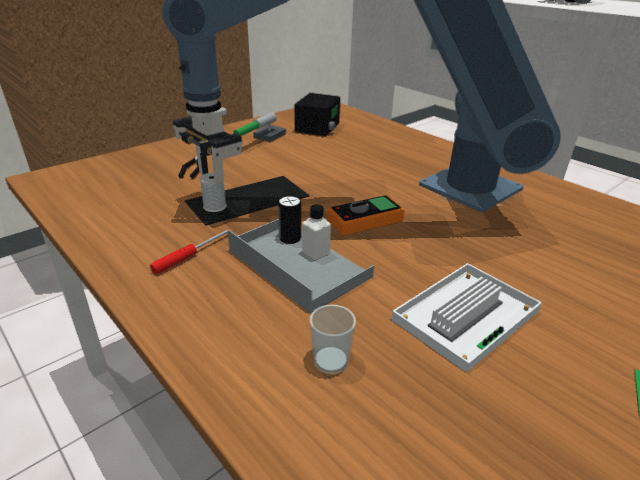

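The bottle and capacitor are back upright (317,235), (290,220), and the heat sink lies on the plate (468,308). Bringing the spool back.

arm_command:
  rows:
    - {"grip": 1, "delta_pos": [0, 0, -3], "turn": 0}
    - {"grip": 1, "delta_pos": [0, 0, -8], "turn": 0}
    - {"grip": 1, "delta_pos": [0, 0, -14], "turn": 0}
    - {"grip": 1, "delta_pos": [0, 0, -14], "turn": 0}
    - {"grip": 1, "delta_pos": [-2, -4, -14], "turn": 0}
    - {"grip": 1, "delta_pos": [-5.4, -9, -14], "turn": 0}
    - {"grip": 1, "delta_pos": [-5.4, -14, -14], "turn": 0}
    - {"grip": 1, "delta_pos": [-5.4, -19, -14], "turn": 0}
    - {"grip": 1, "delta_pos": [-5.4, -24, -14], "turn": 0}
    - {"grip": 1, "delta_pos": [-5.4, -29, -14], "turn": 0}
    - {"grip": 1, "delta_pos": [-5.4, -34, -14], "turn": 0}
    - {"grip": 1, "delta_pos": [-5.4, -38, -14], "turn": 0}
    - {"grip": 1, "delta_pos": [-5.4, -40.1, -14], "turn": 0}
    - {"grip": 1, "delta_pos": [-5.4, -40.1, -14], "turn": 0}
    - {"grip": 1, "delta_pos": [-5.4, -40.1, -9], "turn": 0}
    - {"grip": 1, "delta_pos": [-5.4, -40.1, -5], "turn": 0}
    - {"grip": 1, "delta_pos": [-5.4, -40.1, -2], "turn": 0}
    - {"grip": 1, "delta_pos": [-5.4, -40.1, -0.7], "turn": 0}
    - {"grip": 1, "delta_pos": [-5.4, -40.1, 0], "turn": 0}
    - {"grip": 1, "delta_pos": [-5.4, -40.1, 0], "turn": 0}

```text
time_s: 48.45
tcp_pos: [0.5496, 0.0547, 0.0548]
tcp_rot: [0.001, 1.0, 0.002, 0.002]
ft_force: [-3.9, -2.1, 8.6]
width: 0.587
grasp_force: 30.0
```

arm_command:
  rows:
    - {"grip": 1, "delta_pos": [0, 0, 0.1], "turn": 0}
    - {"grip": 1, "delta_pos": [0, 0, 0.1], "turn": 0}
    - {"grip": -0.42, "delta_pos": [0, 0, 0.1], "turn": 0}
    - {"grip": -0.42, "delta_pos": [0, 0, 0.1], "turn": 0}
    - {"grip": -0.42, "delta_pos": [0, 0, 0.1], "turn": 0}
    - {"grip": -0.42, "delta_pos": [0, 0, 0.1], "turn": 0}
    - {"grip": -0.42, "delta_pos": [0, 0, -3], "turn": 0}
    - {"grip": -0.42, "delta_pos": [0, 0, -8], "turn": 0}
    - {"grip": -0.42, "delta_pos": [0, 0, -14], "turn": 0}
    - {"grip": -0.42, "delta_pos": [0, 0, -18], "turn": 0}
    - {"grip": -0.42, "delta_pos": [-6, 6, -18], "turn": 0}
    - {"grip": -0.42, "delta_pos": [-12, 12, -18], "turn": 0}
    - {"grip": -0.42, "delta_pos": [-18, 18, -18], "turn": 0}
    - {"grip": -0.42, "delta_pos": [-20, 25, -18], "turn": 0}
    - {"grip": -0.42, "delta_pos": [-20, 31, -18], "turn": 0}
    - {"grip": -0.42, "delta_pos": [-20, 37, -18], "turn": 0}
    - {"grip": -0.42, "delta_pos": [-20, 37, -18], "turn": 0}
    - {"grip": -0.42, "delta_pos": [-20, 37, -18], "turn": 0}

```text
time_s: 50.7
tcp_pos: [0.349, -0.3186, 0.2316]
tcp_rot: [0.0, 1.0, -0.0, -0.0]
ft_force: [0.5, 1.0, -0.1]
width: 0.713
grasp_force: 0.0
```

```bash
python3 - <<'E'
from h import *
c,_=find("top",["heatsink_mid","spool_mid","bottle_mid","capacitor_mid"]); cv2.imwrite("pics/t9.png",c["img"][:,:,::-1])
E
```

```text
heatsink_mid 0.76 [304.6, 154.6] lo [0.397 0.274 0.011] hi [0.539 0.315 0.043] top rect [467.5 295.8] [ 44.7 148.1] 89.6
spool_mid 0.64 [255.1, 287.7] lo [0.517 0.026 0.005] hi [0.569 0.077 0.087] top rect [543.8  52.5] [54.9 54.8] 18.7
bottle_mid 0.79 [255.6, 337.7] lo [ 0.526 -0.049  0.007] hi [ 0.57  -0.004  0.121] top rect [549.5 -27.3] [25.6 26.7] 0.4
capacitor_mid 0.7 [251.6, 381.6] lo [ 0.529 -0.132  0.007] hi [ 0.574 -0.087  0.102] top rect [ 552.9 -110.4] [46.3 46.8] 86.6
```

View pics/t9.png

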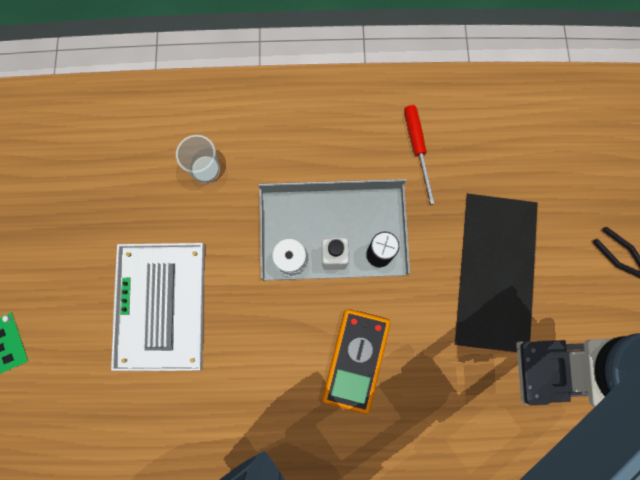

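Everything is in place in the top view. The spool (289,256) is about 6 mm from its start and the bottle (335,250) and capacitor (383,248) about 2 mm or less. The heat sink (160,306) is within about 2 mm of the plate's centre, and nothing else has moved. Handing in.

```bash
python3 -c "
from station import *
print(close_job())"
```

```text
the job is handed in; nothing more can be done
None
```

The job is handed in (no verdict came back): by the last camera check the heat sink lies centred and square on the plate, and the spool, bottle and capacitor stand upright in the bay within about 6 mm of where they started.

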